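# Stack the instrument cases into one interlocking column

## Robot

A 6-joint arm with a two-finger parallel gripper is mounted at the origin on a cart in front of the work surface, level with it; the furniture and walls round the work are solid. World frame = base frame: x ahead of the robot, y to its left, z up, the work surface at z = 0. Lengths are in m, angles in degrees, forces in N, time in s.
With the tool pointing down it reaches from about 0.3 to 0.75 m from the base axis. Payload 8.5 kg.
Tool frame: the origin (TCP) lies midway between the tips of the shut fingers; the grasp point (between the pads) lies 19 mm behind it; z points along the fingers, y is the line along which they close (so a half turn about z gives the same grasp; the last joint's range is limited). The gripper opens to 85 mm and grips with 20 to 120 N. Pads are 22 mm wide; open, the fingers measure 114 mm over their backs; the gripper's body (76 mm by 85 mm) begins 54 mm behind the grasp point. The pads swing forward as they close: fully open they stand 13 mm farther back than shut.
Start: joints at [53.669, 21.807, 74.336, -0, 83.858, -12.336], TCP at [0.224, 0.502, 0.231] pointing down, gripper open.
Joint ranges: [-178.18, 178.18], [-50.72, 133.34], [12.68, 142.11], [-81.47, 261.47], [9.98, 163.14], [-165.26, 165.26]. Speed limits (degrees/s): [136.94, 136.94, 180, 180, 180, 180].

## Interface

Orientations are given as a 3x3 rotation matrix whose columns are the frame's x, y, z axes.
In Python, from rig import observe, optics, order, spotter gives the robot as it stands.
- The arm moves only by the tool move_arm, never from a script. Its argument "series" is text: rows parted by semicolons, each of 5 numbers parted by spaces: the shift along the tool's x, y, z in cm, then the turn about the tool's z in degrees, then the opening, from -1 (shut) to 1 (fully open). A call has 1 to 8 rows; each row is the pose to reach, as a shift and turn from the pose commanded when the call began, along the tool's axes at that moment; what a row does not reach only later rows make up. A row lasts 1/8 s, in which the tool goes at most 62.5 mm and 10.7 degrees, less where a joint would pass 70% of its speed; a pose out of reach is approached as far as the arm can. A call with a gripper value outside its range is refused whole. The fingers move at their own pace and stop on an object; "force" is the grip in N (left out, the last holds). Time passes only in rows, so rows that repeat a pose let the fingers close. It gives the time, the measured TCP pose, the force, the opening and the grip force at its end, in the units of the state.
- observe(): the state, without advancing time (a new reading comes with each control period).
- optics.get_image(name): name is "scene" or "top" or "wrist"; returns a dict with "pixels" (420x560x3 uint8, blue, green, red), "camera_matrix" (3x3 intrinsics, pixels), "rvec" (rotation vector, rad) and "tvec" (3), from world to camera coordinates, as OpenCV has them. Camera axes: x right, y down, z forward; pixel columns grow to the right and rows downward; lengths in m; the calibration is good to about 2 mm. A picture is of the moment at which its call begins. There is no depth.
- order.close_job(): hands the job in; it is judged then, once.
Trained networks look in the newest picture that a camera, given by its name, has taken for a name from the list of things; names that differ only in an ending like _2 or _b are one class to them, and where a whole thing is asked for, a point or a joint stands for the part that bears it (a point fixed in the world has none). Each returns a list of dicts, best first, with "score" (0 to 1); they miss things now and then, are a little off and sometimes report something else, mostly with a low value. They report only what shows in the picture. A call takes as long as a camera call. They do not tell look-alikes from the thing itself.
- spotter.find_in(thing, camera): "point" ([x, y, z] in m, in world coordinates, good to about 4 mm: the middle of the surface that is visible of it).
- spotter.cut_out(thing, camera): "pixels" (420x560 bool, what is visible of it).
- spotter.mark_of(thing, camera): "point" ([x, y, z] in m, in world coordinates, good to about 4 mm: a listed point, or the origin of a listed thing).
The state is a dict: "time_s": time; "q": joint angles; "qvel": joint speeds; "joint_efforts": joint torques, N m; "position": TCP position; "tool_rot": TCP orientation; "ft_force": force on the tool from outside, world axes, zero at the start; "wrist_torque": the same for the moment, N m; "grip_width": finger opening in m; "gripper_force": force on a finger pad.
Only numpy, scipy, OpenCV 4.12 (cv2) and the standard library are available. Lean on these libraries where they do the work, as an engineer would, in place of code of your own. Each camera call takes 0.05 s, during which the arm holds its last target. There are 200 camera calls.

## Task

Build one square column of the three metal instrument cases: take the small bottle off the deep case and stand it on the worktop about a hand's width or more from the stack, seat the case that lies flat on the deep case, then lay down the case that stands on end and seat it, lid up, on the top. Each case's foot must sit fully down inside the raised lip of the lid below, the deep case stays where it is, nothing may be dropped or knocked over, and the jar and the tub of cotton buds stay put. Let go of everything at the end.

Things in the scene. Friction and masses are not known exactly. Their poses are not given: they have to be found in the camera images.
- deep_case: Deep closed metal case lying flat, bottle on its lid. Shell 140 (x) x 60 (y) mm; plinth (foot) under it 126 x 46, z 0 to 5; shell z 5 to 50; lid floor with small dark holes at z = 50, round it a lip 4 wide, 4 high, 132 x 52 inside: a plinth fits with 3 mm to spare each side. 0.6 kg. Origin: centre of plinth underside, x lengthwise, z up. A case seated on it has its origin at z = 50 mm here.
- flat_case: Shallow closed metal case lying flat: shell length, width, plinth and lip as deep_case, but lid floor at z = 35 and 39 mm tall over all. About 0.25 kg. Origin: centre of plinth underside, x lengthwise, z up through the lid. A case seated on it has its origin at z = 35 mm here.
- upright_case: Same as flat_case in size and frame (origin: centre of plinth underside, x lengthwise, y across the 60 mm width, z out through the lid) but it stands 140 mm tall on its -x end, footprint 39 x 60 mm, x pointing up, the lid with holes (z) facing roughly to the robot; its origin is then 70 mm above the worktop.
- bottle: A white plastic dropper bottle with a screw cap, upright on the deep case's lid, 30 mm diameter, 78 mm tall. Origin at the centre of its underside, z up.
- jar: Bystander: tablet jar with a white lid, 50 mm diameter, 76 mm tall, standing behind the cases. Origin at the centre of its underside.
- buds: Bystander: clear round tub of cotton buds, 77 mm diameter, 82 mm tall, standing behind the cases. Origin at the centre of its underside.
Mind the look-alikes: they are no part of the job. Leave any blue look-alike of the flat_case alone.

How it is judged (in metres and radians):
On the way, in this order (a step that is already met when the one before it is completed fails the run):
1. the bottle stands on the worktop clear of the deep case (height (world z) of bottle below 0.015 m and angle between bottle's own z axis and vertical below 0.1 rad and horizontal distance between bottle and deep_case above 0.1 m), for 0.2 s.
2. the flat case is seated on the deep case and let go (horizontal distance between flat_case and deep_case below 0.006 m and z of flat_case in the frame of deep_case between 0.048 and 0.0525 m and angle between the x axis of flat_case and the x axis of deep_case, either way round below 0.06 rad and angle between flat_case's own z axis and vertical below 0.05 rad and contact force between flat_case and the fingers below 0.5 N), for 0.2 s.
At the end, for the whole second after the job is handed in: Column deep, flat, upright case, all flat and lid up: each plinth inside the lip below (height within 2 mm), centred within 6 mm, sides parallel within 0.06 rad either way round; bottle upright on the worktop, 100 mm or more from the deep case's centre; all at rest (all of step 1 and horizontal distance between flat_case and deep_case below 0.006 m and z of flat_case in the frame of deep_case between 0.048 and 0.0525 m and angle between the x axis of flat_case and the x axis of deep_case, either way round below 0.06 rad and angle between each of flat_case, upright_case, deep_case's own z axis and vertical below 0.05 rad and horizontal distance between upright_case and flat_case below 0.006 m and z of upright_case in the frame of flat_case between 0.033 and 0.0375 m and angle between the x axis of upright_case and the x axis of flat_case, either way round below 0.06 rad and linear speed of each of deep_case, flat_case, upright_case, bottle below 0.02 m/s); the robot touches nothing.
It fails at once if a case is dropped, tumbled or knocked over (turns faster than 6 rad/s) (angular speed of any of upright_case, flat_case above 6 rad/s).
It fails at once if the bottle is knocked over (leans over 0.6 rad) (angle between bottle's own z axis and vertical above 0.6 rad).
It fails at once if the deep case is pushed more than 40 mm from its place (distance of deep_case from where it was at the start of the episode above 0.04 m).
It fails at once if the jar or the tub of cotton buds is moved more than 30 mm (distance of any of jar, buds from where it was at the start of the episode above 0.03 m).
It also fails if it takes over 72 s, if anything falls off the work surface, if the arm or the gripper's body presses on something with over 40 N, if the wrist force passes 120 N, or if a joint passes its speed limit or range.

## Working session

There is one attempt and no reset: what is moved stays moved. The work goes in short steps, Python scripts to look and compute and a tool call to move; the robot and the scene stay as the last step left them, time stands still between calls to the robot, and variables do not carry over. Pictures are saved under pics/ and viewed, at most 10 in all, crops included, and the job is handed in when it is done.

Besides the shell and the picture viewer there is one more tool, called after "Request:" by a JSON object that holds its "api" and its "payload". move_arm: Moves the arm, as the interface text tells. Its arguments: {"type":"object","properties":{"series":{"type":"string"},"force":{"type":"number"}},"required":["series"]}

```bash
mkdir -p pics; ls; cat > h.py <<'E'
import numpy as np, cv2
from rig import observe, optics, order, spotter
def cam(n):
    d=optics.get_image(n); K=np.array(d["camera_matrix"]); R=cv2.Rodrigues(np.array(d["rvec"],float))[0]; t=np.array(d["tvec"],float).ravel()
    return np.array(d["pixels"]),K,R,t
def onplane(uv,z,K,R,t):
    uv=np.atleast_2d(uv).astype(float); r=(R.T@np.linalg.inv(K)@np.c_[uv,np.ones(len(uv))].T).T; c=-R.T@t
    return c+r*((z-c[2])/r[:,2])[:,None]
def proj(p,K,R,t):
    q=(R@np.atleast_2d(p).T).T+t; q=(K@q.T).T; return q[:,:2]/q[:,2:]
E
python3 - <<'E'
from h import *
ims=[cam(n) for n in("scene","top")]
for n,i in zip(("scene","top"),ims):
    cv2.imwrite(f"pics/{n}0.png",i[0]); print(n,-i[2].T@i[3])
for c in("scene","top"):
  for th in("deep_case","flat_case","upright_case","bottle","jar","buds"):
    for f in(spotter.find_in,spotter.mark_of):
      print(c,th,f.__name__,[(np.round(d["point"],3).tolist(),round(d["score"],2)) for d in f(th,c)[:4]])
s=observe();print(s["time_s"],np.round(s["tool_rot"],3),s["grip_width"])
E
```

```text
pics
scene [ 0.21545608 -0.73632593  0.51369083]
top [ 0.4607383  -0.06854458  1.05213096]
scene deep_case call [([0.461, 0.139, 0.038], 0.69)]
scene deep_case call [([0.48, 0.148, -0.002], 0.82)]
scene flat_case call [([0.339, -0.143, 0.036], 0.83), ([0.446, -0.288, 0.034], 0.66)]
scene flat_case call [([0.347, -0.125, 0.002], 0.84), ([0.454, -0.274, -0.005], 0.76)]
scene upright_case call [([0.499, 0.126, 0.09], 0.71), ([0.479, -0.077, 0.077], 0.68)]
scene upright_case call [([0.508, -0.051, 0.064], 0.71)]
scene bottle call [([0.501, 0.127, 0.09], 0.55)]
scene bottle call [([0.501, 0.135, 0.048], 0.85)]
scene jar call [([0.675, 0.056, 0.053], 0.97)]
scene jar call [([0.686, 0.075, 0.004], 0.62)]
scene buds call [([0.67, -0.069, 0.053], 0.59)]
scene buds call [([0.682, -0.054, 0.0], 0.74)]
top deep_case call [([0.476, 0.149, 0.052], 0.73)]
top deep_case call [([0.481, 0.15, 0.001], 0.67)]
top flat_case call [([0.45, -0.27, 0.033], 0.98), ([0.347, -0.128, 0.035], 0.78), ([0.689, 0.068, 0.076], 0.53)]
top flat_case call [([0.345, -0.125, 0.002], 0.7), ([0.454, -0.272, 0.002], 0.57)]
top upright_case call [([0.49, -0.052, 0.141], 0.65)]
top upright_case call [([0.51, -0.049, 0.071], 0.58)]
top bottle call [([0.504, 0.134, 0.11], 0.63)]
top bottle call [([0.508, 0.139, 0.047], 0.53)]
top jar call [([0.688, 0.069, 0.076], 0.67)]
top jar call [([0.69, 0.072, 0.001], 0.72)]
top buds call [([0.678, -0.05, 0.079], 0.67), ([0.472, 0.146, 0.052], 0.18)]
top buds call [([0.682, -0.053, -0.003], 0.61)]
1.3 [[-0.914  0.407  0.   ]
 [ 0.407  0.914  0.   ]
 [-0.     0.    -1.   ]] 0.08547371069703157
```

View pics/scene0.png

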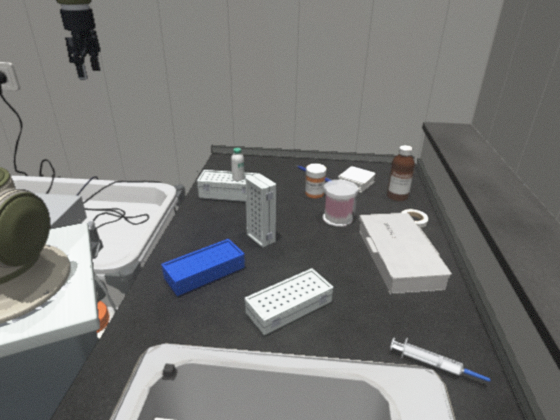

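View pics/top0.png

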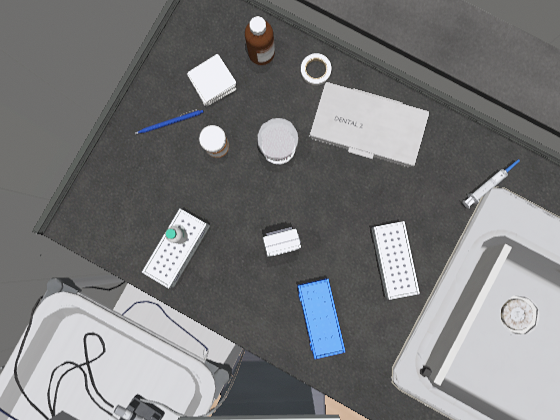

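Scene: white flat case at (290,300), blue look-alike at (204,266), upright case at (261,210) and the bottle on the deep case at (237,165). White boxes at (356,178) and (403,250) are clutter. 
In the top view these are: flat (396,260), blue (321,318), upright (282,242), deep (175,248) and bottle (174,234). 
Candidates for flat_case are the white one, the blue one (excluded) and the "DENTAL" box at top (370,125), which is not a case. I choose the white one at top (396,260) and will check it in a crop while fitting poses.

```bash
cat >> h.py <<'E'
from scipy.optimize import minimize
def box(x,y,yaw,L,W,z0,z1):
    c,s=np.cos(yaw),np.sin(yaw)
    return np.array([[x+c*a*L/2-s*b*W/2,y+s*a*L/2+c*b*W/2,z] for z in(z0,z1) for a in(-1,1) for b in(-1,1)])
def fit(mask,p0,L,W,z0,z1,K,R,t):
    S=8
    m=mask.astype(np.uint8); ys,xs=np.nonzero(m); x0,y0=xs.min()-12,ys.min()-12
    m=m[y0:ys.max()+13,x0:xs.max()+13].astype(np.float32)
    def cost(p):
        h=cv2.convexHull(np.float32(proj(box(*p,L,W,z0,z1),K,R,t)-[x0,y0]+.5))
        c=np.zeros((m.shape[0]*S,m.shape[1]*S),np.uint8); cv2.fillConvexPoly(c,np.round(h*S).astype(int),1)
        a=cv2.resize(c.astype(np.float32),(m.shape[1],m.shape[0]),interpolation=cv2.INTER_AREA)
        return np.abs(a-m).sum()
    r=min((minimize(cost,[p0[0],p0[1],y],method="Nelder-Mead",options=dict(initial_simplex=[[p0[0],p0[1],y],[p0[0]+.01,p0[1],y],[p0[0],p0[1]+.01,y],[p0[0],p0[1],y+.15]])) for y in (p0[2]-.2,p0[2],p0[2]+.2)),key=lambda r:r.fun)
    return r.x, r.fun, m.sum()
def blob(im,uv,thr=120,sat=60):
    "bright region through pixel"
    hsv=cv2.cvtColor(im,cv2.COLOR_BGR2HSV); b=((hsv[...,2]>thr)).astype(np.uint8)
    b=cv2.morphologyEx(b,cv2.MORPH_CLOSE,np.ones((9,9)))
    n,l=cv2.connectedComponents(b); u,v=np.int32(uv); w=l[v-4:v+5,u-4:u+5]; k=np.bincount(w[w>0]).argmax(); return l==k
def go(x,y,z,ang=None,s=None):
    "row(cm,deg) to TCP xyz with tool-y line at world angle ang (deg, mod 180)"
    s=s or observe(); Rt=np.array(s["tool_rot"]); d=Rt.T@(np.array([x,y,z])-s["position"])*100
    a=0
    if ang is not None:
        ya=np.degrees(np.arctan2(Rt[1,1],Rt[0,1])); a=-((ang-ya+90)%180-90)  # tool z down
    return np.round(np.r_[d,a],2)
E
python3 - <<'E'
from h import *
im,K,R,t=cam("top")
for n,uv,p,hh,L,W in(("flat",(396,260),(.452,-.272,.1),.039,.14,.06),("deep",(165,255),(.48,.149,-.5),.054,.14,.06),("upr",(282,242),(.5,-.05,1.5),.14,.06,.039)):
    p=np.array(p); m=blob(im,uv); ys,xs=np.nonzero(m)
    q=onplane(cv2.boxPoints(cv2.minAreaRect(np.c_[xs,ys].astype(np.float32))),hh,K,R,t)[:,:2]
    e=[q[1]-q[0],q[2]-q[1]];e=max(e,key=np.linalg.norm);p[2]=np.arctan2(e[1],e[0])
    print(n,m.sum(),np.round(fit(m,p,L,W,0.003,hh,K,R,t)[0],4),fit(m,p,L,W,0,hh,K,R,t)[1:], np.degrees(p[2]))
    print(np.round(q,3).tolist())
s=cam("scene")[0]
cv2.imwrite("pics/crop.png",np.hstack([cv2.resize(s[260:340,230:350],None,fx=3,fy=3),cv2.resize(s[140:220,190:310],None,fx=3,fy=3)]))
E
```

```text
flat 2412 [ 0.4517 -0.273  -2.9646] (np.float64(221.125), np.float32(2412.0)) -170.55442116977352
[[0.515, -0.229], [0.527, -0.29], [0.386, -0.313], [0.375, -0.253]]
deep 2460 [ 0.4828  0.1515 -0.5528] (np.float64(257.71875), np.float32(2460.0)) -31.28596386784973
[[0.438, 0.212], [0.559, 0.139], [0.524, 0.082], [0.404, 0.156]]
upr 801 [ 0.489  -0.0552 -1.3279] (np.float64(53.640625), np.float32(801.0)) -76.2577570760822
[[0.501, -0.021], [0.515, -0.081], [0.476, -0.09], [0.461, -0.031]]
```

View pics/crop.png

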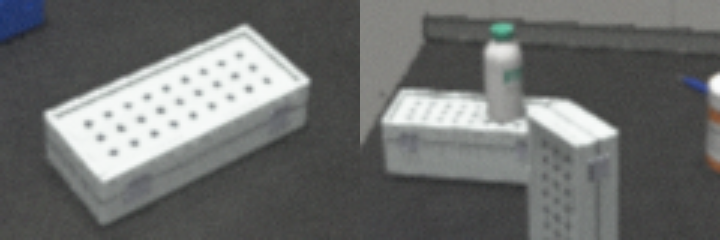

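Crop left confirms the chosen flat case: white, lipped lid with holes. Crop right shows the bottle on the deep case and the upright case with its holes facing the robot. Now hover over the bottle.

```bash
python3 - <<'E'
from h import *
print(go(.505,.136,.21,58))
E
```

```text
[-40.6  -22.04   2.13   8.  ]
```

Request:
{"api": "move_arm", "payload": {"series": "-5 -2.8 0.3 2 1; -10 -5.5 0.5 4 1; -15.2 -8.3 0.8 6 1; -20.3 -11 1.1 8 1; -25.4 -13.8 1.4 8 1; -30.5 -16.5 1.6 8 1; -35.6 -19.3 1.9 8 1; -40.6 -22 2.1 8 1"}}

```text
time_s: 2.4
position: [0.5061, 0.1346, 0.2104]
tool_rot: [[-0.848, 0.53, 0.0], [0.53, 0.848, 0.0], [-0.0, 0.0, -1.0]]
ft_force: [0.8, 0.5, 0.6]
grip_width: 0.085
gripper_force: 0.0
```

```bash
python3 - <<'E'
from h import *
i=cam("wrist"); cv2.imwrite("pics/w1.png",i[0]); print(-i[2].T@i[3], i[2])
for f in(spotter.find_in,spotter.mark_of):
  for th in("bottle","deep_case"): print(th,[(np.round(d["point"],3).tolist(),round(d["score"],2)) for d in f(th,"wrist")[:3]])
s=observe();print(s["time_s"],s["position"],go(.505,.136,.21,58))
E
```

```text
[0.43694784 0.17743206 0.35173413] [[ 5.30362574e-01  8.47770909e-01 -1.60966540e-04]
 [ 8.05378309e-01 -5.03782601e-01  3.12360162e-01]
 [ 2.64728767e-01 -1.65793779e-01 -9.49963738e-01]]
bottle [([0.503, 0.142, 0.111], 0.57)]
deep_case [([0.467, 0.16, 0.048], 0.71)]
bottle [([0.511, 0.138, 0.048], 0.71)]
deep_case [([0.482, 0.151, -0.004], 0.7)]
2.65 [0.50476223 0.13659075 0.21023202] [-0.05 -0.04  0.02 -0.01]
```

View pics/w1.png

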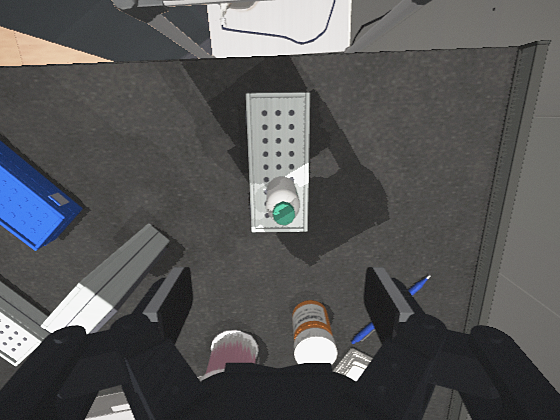

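The wrist view shows the bottle's green cap at (284,213) on the deep case, with lid corners at about (247,94), (310,94), (309,231) and (251,232). The jar and buds are at the bottom.

```bash
cat >> h.py <<'E'
def bline(g,a,b,n=40,w=6):
    "refine edge line a-b (px) by max gradient, return line fit"
    a,b=np.float32(a),np.float32(b); d=(b-a)/np.linalg.norm(b-a); nrm=np.array([-d[1],d[0]]); pts=[]
    o=np.arange(-w,w+.01,.25)
    for f in np.linspace(.1,.9,n):
        c=a+(b-a)*f; P=np.float32(c+o[:,None]*nrm); v=cv2.remap(g,P[:,0].reshape(1,-1),P[:,1].reshape(1,-1),cv2.INTER_LINEAR)[0]
        gr=np.abs(np.gradient(cv2.GaussianBlur(v.reshape(1,-1),(0,0),3)[0])); pts.append(c+o[gr.argmax()]*nrm)
    return cv2.fitLine(np.float32(pts),cv2.DIST_HUBER,0,.01,.01).ravel()
def quad(im,corners,w=6):
    g=cv2.cvtColor(im,cv2.COLOR_BGR2GRAY).astype(np.float32); L=[bline(g,corners[i],corners[(i+1)%4],w=w) for i in range(4)]
    out=[]
    for i in range(4):
        l1,l2=L[i-1],L[i]; A=np.c_[l1[:2],-l2[:2]]; k=np.linalg.solve(A,l2[2:]-l1[2:]); out.append(l1[2:]+k[0]*l1[:2])
    return np.array(out)
def rect(q):
    "centre, long-axis angle deg, side lengths of quad on plane"
    q=q[:,:2]; s=[np.linalg.norm(q[(i+1)%4]-q[i]) for i in range(4)]
    e=(q[1]-q[0])+(q[2]-q[3]); f=(q[2]-q[1])+(q[3]-q[0]); l=e if np.linalg.norm(e)>np.linalg.norm(f) else f
    return q.mean(0).round(4), round(np.degrees(np.arctan2(l[1],l[0]))%180,2), np.round(s,4)
E
python3 - <<'E'
from h import *
i=cam("wrist"); q=quad(i[0],[(247,94),(310,94),(309,231),(251,232)])
print(q.round(1).tolist(), rect(onplane(q,.054,*i[1:])))
print(onplane([(284,213)],.126,*i[1:]))
p=spotter.cut_out("bottle","wrist")[0]["pixels"]; 
hsv=cv2.cvtColor(i[0],cv2.COLOR_BGR2HSV); m=(hsv[...,1]>80)&(hsv[...,0]>60)&(hsv[...,0]<100); m[:160]=0;m[260:]=0;m[:,:240]=0;m[:,330:]=0
ys,xs=np.nonzero(m);print(len(xs),(xs.min()+xs.max())/2,(ys.min()+ys.max())/2)
it=cam("top"); print(rect(onplane(quad(it[0],[(190,209),(208,221),(167,287),(143,275)],w=4),.054,*it[1:])))
E
```

```text
[[244.1999969482422, 95.5], [308.5, 94.5], [306.1000061035156, 233.3000030517578], [250.6999969482422, 233.60000610351562]] (array([0.4815, 0.1501]), np.float64(148.8), array([0.0596, 0.1391, 0.0595, 0.1385]))
[[0.50286849 0.14300822 0.126     ]]
397 282.0 215.5
(array([0.4796, 0.1449]), np.float64(145.26), array([0.0398, 0.1328, 0.06  , 0.1538]))
```

```bash
python3 - <<'E'
from h import *
print(go(.504,.142,.071,58.8))
E
```

```text
[ 0.29  0.36 13.96 -0.7 ]
```

Request:
{"api": "move_arm", "payload": {"series": "0.3 0.4 0 -0.7 1; 0.3 0.4 5 -0.7 1; 0.3 0.4 10 -0.7 1; 0.3 0.4 13 -0.7 1; 0.3 0.4 14 -0.7 1; 0.3 0.4 14 -0.7 -0.6; 0.3 0.4 14 -0.7 -0.6; 0.3 0.4 14 -0.7 -0.6", "force": 30}}

```text
time_s: 3.8
position: [0.5051, 0.1414, 0.0713]
tool_rot: [[-0.855, 0.519, 0.002], [0.519, 0.855, 0.0], [-0.002, 0.001, -1.0]]
ft_force: [-0.8, -0.7, 0.9]
grip_width: 0.0319
gripper_force: 0.8
```

Request:
{"api": "move_arm", "payload": {"series": "0 0 0 0 -0.6; 0 0 -2 0 -0.6; 0 3 -4 0 -0.6; 0 8 -4 0 -0.6; 0 13 -3 0 -0.6; 0 15 0 0 -0.6; 0 15 3 0 -0.6; 0 15 4.2 0 -0.6"}}

```text
time_s: 4.8
position: [0.5819, 0.2695, 0.0269]
tool_rot: [[-0.855, 0.519, -0.002], [0.519, 0.855, -0.001], [0.002, -0.002, -1.0]]
ft_force: [0.3, -0.4, 0.1]
grip_width: 0.0286
gripper_force: 29.8
```

```bash
python3 - <<'E'
from h import *
i=cam("wrist"); cv2.imwrite("pics/w2.png",i[0])
s=observe();print(s["time_s"],s["position"],s["grip_width"],s["gripper_force"],s["ft_force"])
E
```

```text
4.85 [0.58173414 0.26920452 0.02631622] 0.028618737052226995 29.776820931583643 [-1.49523097  0.43415214 -2.12711721]
```

View pics/w2.png

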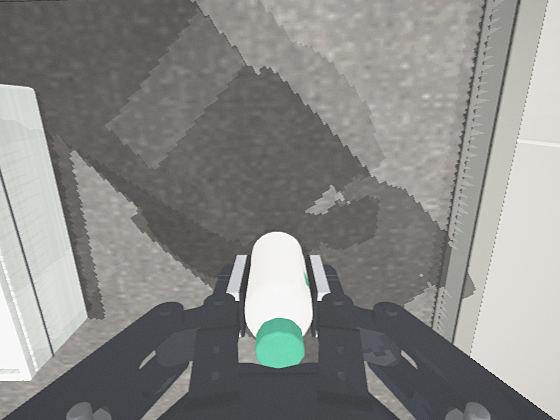

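The bottle is held upright between the pads at (278,290). Lower the rest and release.

Request:
{"api": "move_arm", "payload": {"series": "0 0 0.3 0 -0.6; 0 0 0.5 0 -0.6; 0 0 0.5 0 -0.6"}}

```text
time_s: 5.22
position: [0.5828, 0.2695, 0.024]
tool_rot: [[-0.854, 0.52, 0.001], [0.52, 0.854, 0.0], [-0.001, 0.001, -1.0]]
ft_force: [-0.3, 0.5, -0.3]
grip_width: 0.029
gripper_force: 29.8
```

Request:
{"api": "move_arm", "payload": {"series": "0 0 0.2 0 -0.6; 0 0 0.35 0 -0.6; 0 0 0.35 0 -0.6"}}

```text
time_s: 5.6
position: [0.5829, 0.2696, 0.0214]
tool_rot: [[-0.855, 0.519, 0.002], [0.519, 0.855, 0.0], [-0.001, 0.001, -1.0]]
ft_force: [-3.7, -1.4, 10.3]
grip_width: 0.029
gripper_force: 31.3
```

Contact (10 N upward). Back off slightly, open, and rise.

Request:
{"api": "move_arm", "payload": {"series": "0 0 -0.05 0 -0.6; 0 0 -0.05 0 0; 0 0 -0.05 0 0.6; 0 0 -0.05 0 1; 0 0 -0.05 0 1; 0 0 -4 0 1; 0 0 -9 0 1; 0 0 -15 0 1"}}

```text
time_s: 6.6
position: [0.5821, 0.2693, 0.1707]
tool_rot: [[-0.854, 0.519, -0.002], [0.519, 0.854, -0.0], [0.001, -0.001, -1.0]]
ft_force: [0.1, 0.0, 0.8]
grip_width: 0.0857
gripper_force: 0.0
```

```bash
python3 - <<'E'
from h import *
s=observe();print(s["time_s"],s["position"],s["grip_width"])
print([(d["point"],d["score"]) for c in("top","scene") for d in spotter.mark_of("bottle",c)[:2]])
# hover flat case: TCP .21 so wrist cam sees it; tool y at flat short axis
print(go(.452,-.272,.21,100), np.array(s["q"]))
E
```

```text
6.6 [0.58211609 0.26934817 0.17068814] 0.08574313348642598
[([0.5062, 0.1388, 0.0492], 0.46), ([0.4991, 0.1351, 0.048], 0.75)]
[-16.83 -53.21  -3.63 -41.28] [ 1.42748724e+01  3.36091378e+01  6.41171798e+01 -6.58867560e-04
  8.23869067e+01 -4.44281396e+01]
```

Request:
{"api": "move_arm", "payload": {"series": "-2 -6 -4 -5 1; -4 -12 -5 -10 1; -6 -18 -5 -15 1; -8 -24 -5 -20 1; -9.5 -30 -5 -25 1; -11.4 -36 -5 -30 1; -13.3 -42 -5 -36 1; -15.2 -48 -5 -41.3 1"}}

```text
time_s: 7.7
position: [0.4658, -0.207, 0.2197]
tool_rot: [[-0.984, -0.177, 0.0], [-0.177, 0.984, -0.0], [-0.0, -0.0, -1.0]]
ft_force: [0.7, 0.6, -0.6]
grip_width: 0.0853
gripper_force: 0.0
```

Request:
{"api": "move_arm", "payload": {"series": "-2 -2.5 0 0 1; -3 -4 0 0 1; -3 -4 0 0 1"}}

```text
time_s: 8.07
position: [0.5033, -0.2399, 0.219]
tool_rot: [[-0.985, -0.173, -0.001], [-0.173, 0.985, 0.0], [0.001, 0.001, -1.0]]
ft_force: [0.1, -0.3, 0.4]
grip_width: 0.0854
gripper_force: 0.0
```

```bash
python3 - <<'E'
from h import *
i=cam("wrist"); cv2.imwrite("pics/w3.png",i[0])
it=cam("top"); print([np.round(d["point"],3) for d in spotter.mark_of("bottle","top")])
s=observe();print(s["time_s"],s["position"],go(.452,-.272,.21,100))
print(proj(box(.4517,-.273,-2.9646,.14,.06,.039,.039)[:4],*i[1:]).round(0).tolist())
E
```

```text
[array([0.584, 0.268, 0.   ])]
8.225 [ 0.50273417 -0.23857591  0.21972298] [ 5.58 -2.41  0.97  0.03]
[[283.0, 201.0], [230.0, 201.0], [284.0, 63.0], [222.0, 63.0]]
```

View pics/w3.png

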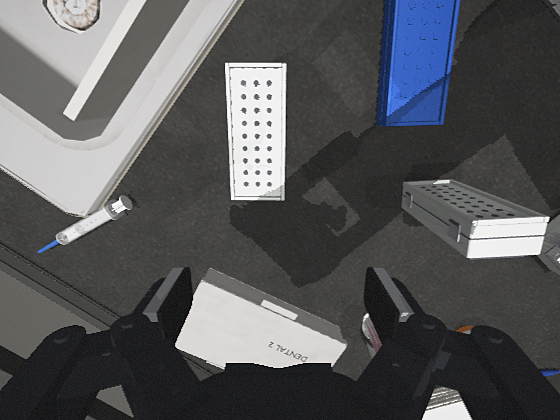

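Flat case lid corners at (225,64), (286,63), (285,199) and (232,199). The blue one is at upper right and stays untouched. The bottle reads (0.584, 0.268, 0).

```bash
python3 - <<'E'
from h import *
i=cam("wrist"); q=quad(i[0],[(225,64),(286,63),(285,199),(232,199)],w=5)
print(q.round(1).tolist()); r=rect(onplane(q,.039,*i[1:])); print(r)
print(go(*r[0],.12,r[1]+90))
E
```

```text
[[223.3000030517578, 62.29999923706055], [284.70001220703125, 63.29999923706055], [282.79998779296875, 200.10000610351562], [229.39999389648438, 199.39999389648438]]
(array([ 0.4502, -0.2715]), np.float64(9.58), array([0.0598, 0.1387, 0.0597, 0.1388]))
[ 5.75 -2.33  9.99  0.46]
```

Request:
{"api": "move_arm", "payload": {"series": "3 -1.2 3 0.4 1; 5.8 -2.3 7 0.4 1; 5.8 -2.3 12 0.4 1; 5.8 -2.3 16 0.4 1; 5.8 -2.3 19 0.4 1; 5.8 -2.3 20.5 0.4 1; 5.8 -2.3 21.5 0.4 1; 5.8 -2.3 21.5 0.4 1", "force": 40}}

```text
time_s: 9.28
position: [0.4502, -0.2721, 0.005]
tool_rot: [[-0.986, -0.167, 0.0], [-0.167, 0.986, -0.0], [-0.0, -0.0, -1.0]]
ft_force: [-0.7, 0.3, 0.5]
grip_width: 0.0854
gripper_force: 0.0
```

```bash
python3 - <<'E'
from h import *
s=observe();print(s["time_s"],s["position"],s["ft_force"],go(.4502,-.2715,.004,99.6))
E
```

```text
9.275 [ 0.4501508  -0.27207576  0.00502963] [-0.66951107  0.25656764  0.49424987] [-0.01  0.06  0.1   0.02]
```

Request:
{"api": "move_arm", "payload": {"series": "0 0 0 0 0.5; 0 0 0 0 0.2; 0 0 0 0 0; 0 0 0 0 0; 0 0 -0.5 0 0; 0 0 -3 0 0; 0 0 -8 0 0; 0 0 -14 0 0", "force": 50}}

```text
time_s: 10.28
position: [0.4494, -0.2716, 0.1459]
tool_rot: [[-0.986, -0.167, -0.002], [-0.167, 0.986, 0.002], [0.001, 0.002, -1.0]]
ft_force: [1.9, -0.5, -3.6]
grip_width: 0.0592
gripper_force: 55.3
```

```bash
python3 - <<'E'
from h import *
s=observe();print(s["time_s"],s["position"],s["grip_width"],s["gripper_force"],s["ft_force"],go(.4815,.1501,.16,58.8))
i=cam("wrist"); cv2.imwrite("pics/w4.png",i[0])
E
```

```text
10.275 [ 0.44942684 -0.27159646  0.14590797] 0.05915345142472869 55.250268280506134 [ 1.94515678 -0.53493877 -3.59157968] [-10.19  41.05  -1.35  40.8 ]
```

View pics/w4.png

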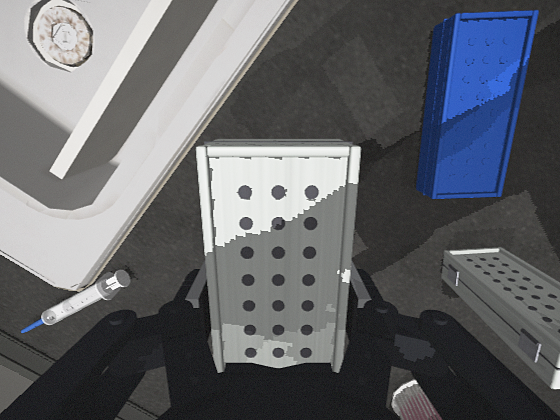

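The case is held level with its near lid edge at row ~147, columns 197–360, so the grip looks good. Measure the in-hand offset.

```bash
cat >> h.py <<'E'
def inhand(i,a,b,dz,w=5):
    "tool-frame position of the near top edge line (a,b px), lid top dz above TCP"
    s=observe(); g=cv2.cvtColor(i[0],cv2.COLOR_BGR2GRAY).astype(np.float32); l=bline(g,a,b,w=w)
    ps=np.array([l[2:]+(u-l[2])/l[0]*l[:2] for u in(a[0],b[0])]); q=onplane(ps,s["position"][2]+dz,*i[1:])
    return ps.round(1).tolist(), ((q-s["position"])@np.array(s["tool_rot"])*1000).round(1).tolist()
E
python3 - <<'E'
from h import *
i=cam("wrist")
print(inhand(i,(205,147),(352,147),.034)); print(i[0][130:160,280].tolist())
E
```

```text
([[205.0, 146.1999969482422], [352.0, 146.1999969482422]], [[69.3, -25.9, -34.2], [69.4, 27.2, -34.7]])
[[59, 63, 64], [60, 62, 63], [63, 65, 64], [62, 65, 68], [63, 63, 66], [60, 64, 65], [60, 62, 62], [57, 58, 61], [65, 68, 69], [123, 126, 122], [117, 119, 118], [75, 71, 70], [116, 114, 113], [118, 123, 120], [111, 116, 112], [104, 107, 105], [152, 157, 154], [229, 230, 229], [240, 242, 241], [244, 245, 245], [239, 241, 240], [237, 240, 237], [233, 237, 235], [230, 233, 231], [226, 229, 226], [204, 210, 202], [174, 179, 176], [210, 214, 210], [236, 240, 238], [234, 236, 234]]
```

Request:
{"api": "move_arm", "payload": {"series": "0 0 -4 0 0; 0 0 -6.5 0 0; -1 4 -6.5 4 0; -2.5 10 -6.5 10 0; -4 16 -6.5 16 0; -5.5 22 -6.5 22 0; -7 28 -6.5 28 0; -8.5 34 -6.5 34 0"}}

```text
time_s: 11.38
position: [0.4765, 0.0793, 0.2092]
tool_rot: [[-0.909, 0.416, -0.001], [0.416, 0.909, 0.0], [0.001, -0.0, -1.0]]
ft_force: [1.7, -0.2, -3.1]
grip_width: 0.059
gripper_force: 56.3
```

```bash
python3 - <<'E'
from h import *
s=observe();print(s["time_s"],s["position"],s["grip_width"],s["gripper_force"],go(.4815,.1501,.12,58.8))
E
```

```text
11.375 [0.47652885 0.07932196 0.20921321] 0.05896519726244699 56.30142152309418 [2.49 6.65 8.92 6.59]
```

Request:
{"api": "move_arm", "payload": {"series": "1.2 3.3 0 3.3 0; 2.5 6.65 0 6.6 0; 2.5 6.65 3 6.6 0; 2.5 6.65 6 6.6 0; 2.5 6.65 9 6.6 0; 2.5 6.65 11 6.6 0; 2.5 6.65 12 6.6 0; 2.5 6.65 12 6.6 0"}}

```text
time_s: 12.38
position: [0.4815, 0.1482, 0.0894]
tool_rot: [[-0.857, 0.515, -0.001], [0.515, 0.857, -0.0], [0.001, -0.001, -1.0]]
ft_force: [0.5, 0.9, -2.4]
grip_width: 0.0592
gripper_force: 56.2
```

```bash
python3 - <<'E'
from h import *
i=cam("wrist"); cv2.imwrite("pics/w5.png",i[0][60:260,140:420])
s=observe();print(s["time_s"],s["position"],s["ft_force"],go(.4815,.1501,.056,58.8))
q=onplane([(200,147),(358,147)],s["position"][2]+.034,*i[1:]);print(q)
E
```

```text
12.425 [0.48191287 0.14821834 0.09002224] [ 0.32508577 -0.4652681  -2.78661499] [0.13 0.14 3.4  0.21]
[[0.40762975 0.16031248 0.12402224]
 [0.43618824 0.20782553 0.12402224]]
```

View pics/w5.png

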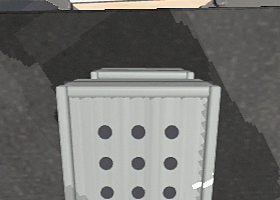

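The crop shows the held case (near edge at row ~83) and the deep case's end just beyond it (rows 68–78, columns 91–194).

```bash
python3 - <<'E'
from h import *
i=cam("wrist"); g=cv2.cvtColor(i[0],cv2.COLOR_BGR2GRAY)
p=proj(box(.4815,.1501,np.radians(148.8),.14,.06,.054,.054)[:4],*i[1:]);print(p.round(1).tolist())
print("v",g[122:150,280].tolist()); print("L",g[131,222:242].tolist(),"R",g[131,325:345].tolist())
E
```

```text
[[321.8, 331.7], [238.3, 331.4], [333.8, 130.4], [229.0, 130.1]]
v [48, 49, 50, 50, 53, 102, 142, 100, 136, 165, 198, 206, 194, 190, 190, 166, 167, 128, 133, 85, 125, 140, 134, 138, 151, 189, 193, 207]
L [55, 51, 51, 52, 48, 47, 48, 40, 97, 181, 202, 192, 191, 180, 143, 152, 181, 183, 185, 185] R [152, 141, 139, 155, 146, 135, 138, 112, 63, 45, 55, 52, 58, 54, 53, 52, 55, 53, 53, 55]
```

Deep pose confirmed to sub-mm. Lower in.

Request:
{"api": "move_arm", "payload": {"series": "0.13 0.14 0 0.2 0; 0.13 0.14 1.5 0.2 0; 0.13 0.14 2.5 0.2 0; 0.13 0.14 3 0.2 0; 0.13 0.14 3.3 0.2 0; 0.13 0.14 3.3 0.2 0"}}

```text
time_s: 13.22
position: [0.4815, 0.1501, 0.0569]
tool_rot: [[-0.855, 0.518, 0.0], [0.518, 0.855, 0.0], [-0.0, 0.0, -1.0]]
ft_force: [0.0, -0.1, -3.7]
grip_width: 0.0593
gripper_force: 56.4
```

```bash
python3 - <<'E'
from h import *
i=cam("wrist"); s=observe();print(s["time_s"],s["position"],s["ft_force"],go(.4815,.1501,.055,58.8))
g=cv2.cvtColor(i[0],cv2.COLOR_BGR2GRAY);print(g[122:160,280].tolist())
E
```

```text
13.275 [0.48156135 0.15010081 0.05700703] [ 1.01798415 -0.26606899 -2.92051558] [ 0.01 -0.    0.2   0.  ]
[55, 57, 55, 53, 53, 55, 49, 52, 49, 54, 124, 141, 132, 80, 142, 134, 159, 132, 135, 81, 123, 139, 132, 135, 153, 191, 196, 208, 195, 191, 189, 189, 184, 175, 156, 145, 175, 171]
```

No contact yet, so the plinth is already below lip height. Continue in small steps.

Request:
{"api": "move_arm", "payload": {"series": "0 0 0.1 0 0; 0 0 0.2 0 0; 0 0 0.25 0 0; 0 0 0.25 0 0"}}

```text
time_s: 13.78
position: [0.4816, 0.1501, 0.0558]
tool_rot: [[-0.855, 0.518, 0.002], [0.518, 0.855, -0.0], [-0.001, 0.001, -1.0]]
ft_force: [-5.4, -0.0, 13.1]
grip_width: 0.0594
gripper_force: 58.4
```

Request:
{"api": "move_arm", "payload": {"series": "0 0 0.15 0 0; 0 0 0.15 0 0.3; 0 0 0.15 0 0.6; 0 0 0.15 0 1; 0 0 0.15 0 1; 0 0 -2 0 1; 0 0 -8 0 1; 0 0 -14 0 1"}}

```text
time_s: 14.78
position: [0.4811, 0.15, 0.1957]
tool_rot: [[-0.855, 0.518, -0.001], [0.518, 0.855, -0.0], [0.001, -0.001, -1.0]]
ft_force: [1.8, -1.2, -0.3]
grip_width: 0.0856
gripper_force: 0.0
```

```bash
python3 - <<'E'
from h import *
i=cam("wrist"); s=observe();print(s["time_s"],s["position"])
c=proj(box(.4815,.1501,np.radians(148.8),.14,.06,.089,.089)[:4],*i[1:])[[0,1,3,2]]; q=quad(i[0],c,w=5); print(c.round(1).tolist(),q.round(1).tolist(),rect(onplane(q,.089,*i[1:])))
cv2.imwrite("pics/w6.png",i[0])
E
```

```text
14.825 [0.48396286 0.15039184 0.20360675]
[[310.5, 281.0], [246.9, 281.0], [241.2, 127.3], [316.3, 127.3]] [[310.0, 280.20001220703125], [246.89999389648438, 280.5], [241.1999969482422, 128.10000610351562], [315.5, 128.0]] (array([0.4813, 0.1499]), np.float64(148.85), array([0.0595, 0.1389, 0.0594, 0.1385]))
```

View pics/w6.png

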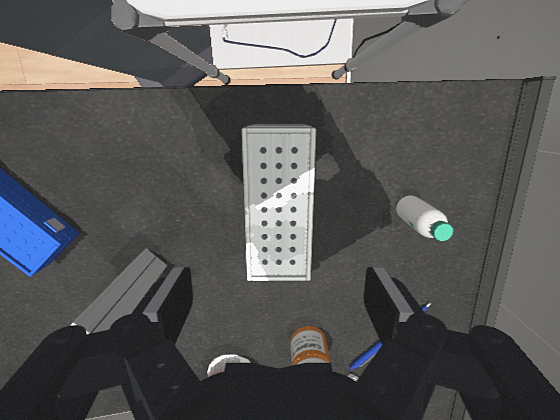

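The flat case is seated, with its centre within 0.3 mm of the deep case's. The bottle stands at (425,218). Now hover to the upright case.

```bash
python3 - <<'E'
from h import *
print(go(.53,-.055,.27,104))
E
```

```text
[-14.64 -15.14  -6.6  -45.18]
```

Request:
{"api": "move_arm", "payload": {"series": "-1 -1 -3 -6 1; -3 -3 -6 -12 1; -5.5 -5.5 -6.6 -18 1; -8 -8 -6.6 -24 1; -10.5 -10.5 -6.6 -30 1; -13 -13 -6.6 -36 1; -14.6 -15.1 -6.6 -42 1; -14.6 -15.1 -6.6 -45.2 1"}}

```text
time_s: 15.82
position: [0.5283, -0.0565, 0.2595]
tool_rot: [[-0.97, -0.242, -0.001], [-0.242, 0.97, 0.0], [0.001, 0.0, -1.0]]
ft_force: [0.3, 0.7, -0.7]
grip_width: 0.0858
gripper_force: 0.0
```

```bash
python3 - <<'E'
from h import *
import time
cam("wrist");i=cam("wrist");i=cam("wrist"); cv2.imwrite("pics/w7.png",i[0]); s=observe();print(s["time_s"],s["position"],go(.53,-.055,.27,104))
print(proj(box(.489,-.0552,-1.3279,.06,.039,.14,.14)[:4],*i[1:]).round(1).tolist())
E
```

```text
15.975 [ 0.52810464 -0.05478743  0.25990228] [-0.18 -0.07 -1.01 -0.06]
[[323.4, 141.4], [321.3, 186.0], [253.0, 141.3], [254.1, 185.9]]
```

View pics/w7.png

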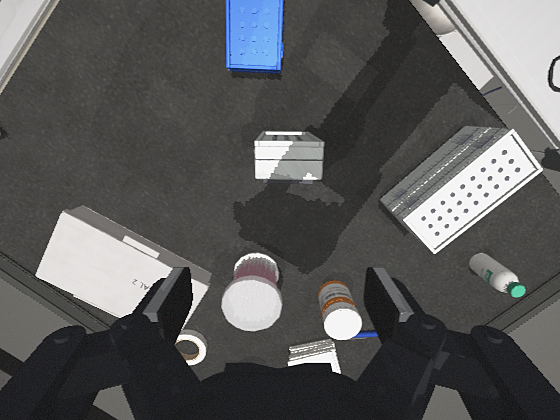

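Upright case's top end face spans about (254,144)–(323,144) on the robot side (lid) and (257,181)–(322,181) on the far side.

```bash
python3 - <<'E'
from h import *
i=cam("wrist")
for w in(4,):
  q=quad(i[0],[(254,144.5),(323,144.5),(322,181),(256,181)],w=w); r=rect(onplane(q,.14,*i[1:])); print(q.round(1).tolist(),r)
Q=onplane(q,.14,*i[1:])[:,:2]; print(Q.round(4).tolist())
a=np.radians(r[1]-90); h=np.array([np.cos(a),np.sin(a)]); lid=(Q[0]+Q[1])/2
print("heading",np.degrees(a),h,"lid mid",lid)
p=lid+h*.012; print("grip xy",p, go(*p,.09,r[1]), go(*p,.09,r[1])-go(*p,.26,r[1]))
g=cv2.cvtColor(i[0],cv2.COLOR_BGR2GRAY);print(g[125:190,300].tolist())
E
```

```text
[[253.60000610351562, 148.1999969482422], [323.20001220703125, 139.60000610351562], [320.8999938964844, 179.3000030517578], [254.5, 178.3000030517578]] (array([ 0.4869, -0.0553]), np.float64(106.96), array([0.0599, 0.0344, 0.0589, 0.0263]))
[[0.4828, -0.0869], [0.4615, -0.0309], [0.495, -0.023], [0.5083, -0.0804]]
heading 16.959999999999994 [0.95650864 0.29170401] lid mid [ 0.47213839 -0.05890015]
grip xy [ 0.48361649 -0.0553997 ] [ 4.33  0.98 17.01 -3.01] [-1.0e-02 -1.0e-02  1.7e+01  0.0e+00]
[68, 68, 70, 62, 65, 46, 121, 255, 255, 201, 98, 104, 99, 81, 56, 70, 148, 181, 165, 166, 160, 140, 158, 170, 166, 168, 167, 168, 166, 167, 166, 165, 167, 166, 75, 88, 175, 163, 160, 167, 165, 168, 166, 163, 162, 160, 160, 160, 162, 159, 160, 159, 165, 151, 106, 54, 70, 119, 84, 85, 78, 68, 75, 72, 73]
```

```bash
python3 - <<'E'
from h import *
print(go(.4803,-.0568,.09,103.2))
E
```

```text
[ 4.69  0.93 17.01  0.75]
```

Request:
{"api": "move_arm", "payload": {"series": "2.5 0.5 0 0.8 1; 4.7 0.9 1 0.8 1; 4.7 0.9 4 0.8 1; 4.7 0.9 8 0.8 1; 4.7 0.9 12 0.8 1; 4.7 0.9 15 0.8 1; 4.7 0.9 17 0.8 1; 4.7 0.9 17 0.8 1"}}

```text
time_s: 17.02
position: [0.4798, -0.0568, 0.0894]
tool_rot: [[-0.974, -0.228, -0.003], [-0.228, 0.974, 0.001], [0.002, 0.001, -1.0]]
ft_force: [-0.0, 1.2, 0.1]
grip_width: 0.0854
gripper_force: 0.0
```

Request:
{"api": "move_arm", "payload": {"series": "0 0 0 0 0.7; 0 0 0 0 0.5; 0 0 0 0 0.4; 0 0 0 0 0.3; 0 0 0 0 0.2; 0 0 0 0 0.2", "force": 60}}

```text
time_s: 17.77
position: [0.4807, -0.0573, 0.0913]
tool_rot: [[-0.974, -0.228, 0.002], [-0.228, 0.974, -0.0], [-0.001, -0.001, -1.0]]
ft_force: [-1.0, 1.5, 7.0]
grip_width: 0.0595
gripper_force: 64.3
```

```bash
python3 - <<'E'
from h import *
s=observe();print(s["time_s"],s["position"],s["grip_width"],s["gripper_force"],s["ft_force"])
i=cam("wrist"); cv2.imwrite("pics/w8.png",i[0])
E
```

```text
17.775 [ 0.48068056 -0.05733796  0.09130822] 0.05951002392644436 64.31157320737839 [-0.9617639   1.52489434  6.95973427]
```

View pics/w8.png

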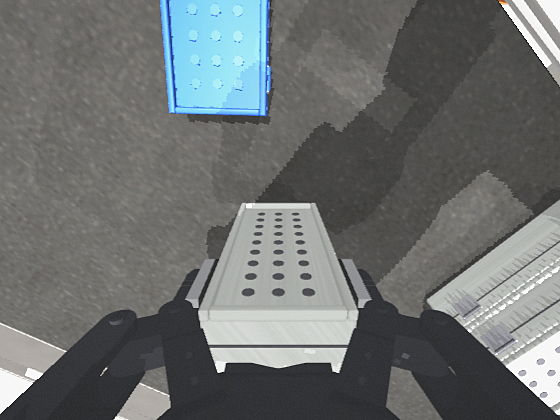

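The case is gripped, lid with holes facing the robot (rows 205–320) and blue at upper left. I've now used all my pictures (one over, in fact), so I'll go on by numbers. Lift and carry it to the freed area.

Request:
{"api": "move_arm", "payload": {"series": "0 0 -1 0 0.2; 0 0 -4 0 0.2; 0 0 -7 0 0.2; 3 -4 -7 0 0.2; 6.5 -8 -7 0 0.2; 10 -12.5 -7 0 0.2; 13.5 -17.2 -7 0 0.2; 13.5 -17.2 -7 0 0.2"}}

```text
time_s: 18.82
position: [0.3868, -0.2588, 0.1607]
tool_rot: [[-0.975, -0.223, 0.0], [-0.223, 0.975, -0.001], [0.0, -0.001, -1.0]]
ft_force: [1.0, 1.5, -1.5]
grip_width: 0.0592
gripper_force: 65.6
```

Request:
{"api": "move_arm", "payload": {"series": "0 0 2 0 0.2; 0 0 4 0 0.2; 0 0 5.5 0 0.2; 0 0 6.2 0 0.2; 0 0 6.5 0 0.2; 0 0 6.5 0 0.2"}}

```text
time_s: 19.58
position: [0.3884, -0.2556, 0.0956]
tool_rot: [[-0.974, -0.229, 0.0], [-0.229, 0.974, -0.0], [-0.0, -0.0, -1.0]]
ft_force: [-0.0, 0.2, -1.1]
grip_width: 0.0592
gripper_force: 65.7
```

```bash
python3 - <<'E'
from h import *
s=observe();print(s["time_s"],s["position"],s["grip_width"],s["gripper_force"],s["ft_force"],s["wrist_torque"])
i=cam("scene");im=i[0]
c=spotter.find_in("upright_case","scene");print([(np.round(d["point"],3),round(d["score"],2)) for d in c])
E
```

```text
19.575 [ 0.38835223 -0.25558461  0.09564045] 0.05924247833926891 65.72373434901237 [-0.02684138  0.18242948 -1.1206848 ] [0.02188143 0.04454085 0.00120178]
[(array([ 0.384, -0.268,  0.065]), 0.89)]
```

```bash
python3 - <<'E'
import numpy as np
# case profile points (x,z) mm: shell corners, plinth corners; tilt th: x axis from up toward +X (heading), z axis from -X to up
pts=np.array([(-70,5),(-63,0),(63,0),(70,5),(-70,39),(70,39)],float)
def path(h,zc=27):
    g=np.array([h-70,zc]); off=None; out=[]; last=None; dx=0
    for th in np.radians(np.linspace(0,90,25)):
        ex=np.array([np.sin(th),np.cos(th)]); ez=np.array([-np.cos(th),np.sin(th)])
        w=lambda p: p[0]*ex+p[1]*ez
        W=np.array([w(p) for p in pts]); k=W[:,1].argmin() if th>0 else 0
        if last is None: o=np.array([0,-W[k,1]])
        else:
            # no slip at previous contact point
            px=o0[0]+W0[last,0]; o=np.array([px-W[last,0],-W[k,1]])
        out.append(o+w(g)); o0,W0,last=o,W,k
    return np.array(out)
for h in(110,115):
    p=path(h);d=p-p[0];print(h,(np.c_[-d[:,0],-d[:,1]]/10).round(1).tolist())
E
```

```text
110 [[-0.0, -0.0], [-0.7, -0.1], [-1.5, -0.2], [-2.2, -0.2], [-2.9, -0.2], [-3.7, -0.1], [-4.4, -0.0], [-5.1, 0.2], [-5.8, 0.4], [-6.5, 0.6], [-7.2, 0.9], [-7.8, 1.3], [-8.4, 1.7], [-9.0, 2.1], [-9.6, 2.6], [-10.1, 3.0], [-10.6, 3.5], [-11.1, 4.0], [-11.5, 4.6], [-11.9, 5.1], [-12.3, 5.7], [-12.6, 6.3], [-12.9, 7.0], [-13.2, 7.6], [-13.4, 8.3]]
115 [[-0.0, -0.0], [-0.8, -0.1], [-1.5, -0.2], [-2.3, -0.2], [-3.1, -0.2], [-3.8, -0.1], [-4.6, 0.0], [-5.3, 0.2], [-6.0, 0.4], [-6.8, 0.7], [-7.5, 1.0], [-8.1, 1.4], [-8.8, 1.8], [-9.4, 2.3], [-10.0, 2.8], [-10.5, 3.3], [-11.1, 3.8], [-11.6, 4.3], [-12.0, 4.9], [-12.4, 5.5], [-12.8, 6.1], [-13.1, 6.7], [-13.4, 7.4], [-13.7, 8.1], [-13.9, 8.8]]
```

Request:
{"api": "move_arm", "payload": {"series": "0 0 0.2 0 0.2; 0 0 0.35 0 0.2; 0 0 0.45 0 0.2; 0 0 0.45 0 0.2"}}

```text
time_s: 20.18
position: [0.3882, -0.2556, 0.0914]
tool_rot: [[-0.974, -0.228, 0.0], [-0.228, 0.974, -0.0], [-0.0, -0.0, -1.0]]
ft_force: [-2.4, 2.3, 5.3]
grip_width: 0.0593
gripper_force: 66.5
```

Request:
{"api": "move_arm", "payload": {"series": "0 0 0 0 0.2; -0.7 0 0 0 0.2; -1.5 0 -0.1 0 0.2; -2.3 0 -0.1 0 0.2; -3 0 -0.1 0 0.2; -3.7 0 0 0 0.2; -4.5 0 0.1 0 0.2; -5.2 0 0.3 0 0.2", "force": 20}}

```text
time_s: 21.18
position: [0.4397, -0.2439, 0.0898]
tool_rot: [[-0.974, -0.229, 0.002], [-0.229, 0.974, -0.002], [-0.001, -0.002, -1.0]]
ft_force: [-3.6, 4.7, 22.4]
grip_width: 0.0592
gripper_force: 67.3
```

```bash
cat >> h.py <<'E'
def tiltfit(foot):
    "from scene mask: fit tilt and pad-relative x (case pivots in pads) by silhouette; returns tilt deg, x offset of grip along case"
    s=observe(); i=cam("scene"); m=spotter.cut_out("upright_case","scene")[0]["pixels"].astype(np.float32)
    return i,m,s
def tilt():
    i,m,s=tiltfit(0); T=np.array(s["tool_rot"]); hd=-T[:,0]; yv=T[:,1]; up=np.array([0,0,1.]); best=None
    g0=s["position"]+.025*up
    C=np.array([(x,y,z) for x in(-.07,.07) for y in(-.03,.03) for z in(.005,.039)]+[(x,y,0) for x in(-.063,.063) for y in(-.023,.023)])
    def hull(th,gx,gz):
        ex=np.sin(th)*hd+np.cos(th)*up; ez=-np.cos(th)*hd+np.sin(th)*up
        P=g0+(C[:,[0]]-gx)*ex+C[:,[1]]*yv+(C[:,[2]]-gz)*ez
        return P
    def cost(p):
        c=np.zeros(m.shape,np.uint8); cv2.fillConvexPoly(c,np.round(cv2.convexHull(np.float32(proj(hull(*p),*i[1:])))*16).astype(int),1,shift=4)
        return (m*(1-c)).sum()*2+((c-m)>0).sum()*.6   # gripper hides some
    for th in np.radians(np.arange(0,96,3)):
        for gx in(.035,.045,.055):
            f=cost((th,gx,.027)); best=min(best or (9e9,),(f,th,gx))
    r=minimize(cost,[best[1],best[2],.027],method="Nelder-Mead",options=dict(initial_simplex=[[best[1],best[2],.027],[best[1]+.05,best[2],.027],[best[1],best[2]+.005,.027],[best[1],best[2],.031]]))
    P=hull(*r.x); print("tilt",np.degrees(r.x[0]).round(1),"gx,gz",(r.x[1:]*1000).round(1),"cost",round(r.fun),m.sum(),"minz",P[:,2].min().round(4))
    print(s["time_s"],s["position"],s["ft_force"].round(1) if hasattr(s["ft_force"],"round") else np.round(s["ft_force"],1),np.round(s["wrist_torque"],2),s["grip_width"],s["gripper_force"])
E
python3 -c "
from h import *
tilt()"
```

```text
tilt 19.4 gx,gz [45.3 27.2] cost 542 2609.0 minz -0.0014
21.175 [ 0.43967457 -0.24391234  0.08978409] [-3.6  4.7 22.4] [ 0.95  1.13 -0.03] 0.05920957896801334 67.25580498576164
```

Request:
{"api": "move_arm", "payload": {"series": "-0.7 0 0.1 0 0.2; -1.5 0 0.4 0 0.2; -2.2 0 0.7 0 0.2; -2.8 0 1 0 0.2; -2.8 0 1 0 0.2", "force": 20}}

```text
time_s: 21.9
position: [0.468, -0.2373, 0.0796]
tool_rot: [[-0.974, -0.229, 0.004], [-0.229, 0.974, -0.001], [-0.004, -0.002, -1.0]]
ft_force: [4.1, 4.4, 16.1]
grip_width: 0.0593
gripper_force: 66.3
```

```bash
python3 -c "
from h import *
tilt()"
```

```text
tilt 36.7 gx,gz [44.2 27.6] cost 389 2895.0 minz -0.0007
21.9 [ 0.46803929 -0.23728393  0.07960127] [ 4.1  4.4 16.1] [ 0.96 -0.03 -0.15] 0.05934765570226955 66.29429697990417
```

Request:
{"api": "move_arm", "payload": {"series": "-0.7 0 0.3 0 0.2; -1.3 0 0.8 0 0.2; -1.9 0 1.3 0 0.2; -2.4 0 1.8 0 0.2; -3 0 2.3 0 0.2; -3.5 0 2.8 0 0.2; -3.9 0 3.4 0 0.2; -3.9 0 3.4 0 0.2"}}

```text
time_s: 23.0
position: [0.5075, -0.2283, 0.046]
tool_rot: [[-0.974, -0.228, 0.008], [-0.228, 0.974, -0.002], [-0.007, -0.004, -1.0]]
ft_force: [9.7, 7.1, 15.3]
grip_width: 0.0591
gripper_force: 66.3
```

```bash
python3 -c "
from h import *
tilt()"
```

```text
tilt 61.1 gx,gz [44.4 22.7] cost 322 2799.0 minz -0.0015
23.0 [ 0.50754519 -0.22833114  0.04597785] [ 9.7  7.1 15.3] [ 1.25 -0.97 -0.39] 0.059118137154042176 66.28948464989662
```

Request:
{"api": "move_arm", "payload": {"series": "-0.4 0 0.6 0 0.2; -0.8 0 1.2 0 0.2; -1.1 0 1.8 0 0.2; -1.4 0 2.5 0 0.2; -1.6 0 3.1 0 0.2; -1.6 0 3.1 0 0.2"}}

```text
time_s: 23.85
position: [0.5217, -0.2252, 0.0136]
tool_rot: [[-0.973, -0.229, 0.004], [-0.229, 0.973, -0.002], [-0.004, -0.003, -1.0]]
ft_force: [4.8, 1.4, 3.9]
grip_width: 0.0593
gripper_force: 66.6
```

```bash
python3 -c "
from h import *
tilt()"
```

```text
tilt 87.3 gx,gz [39.6 26.8] cost 422 2485.0 minz 0.0066
23.85 [ 0.52172102 -0.22518982  0.01360142] [4.8 1.4 3.9] [-0.02 -0.27  0.07] 0.059304446105069526 66.57963752746582
```

Request:
{"api": "move_arm", "payload": {"series": "-0.1 0 0.3 0 0.2; -0.2 0 0.6 0 0.2; -0.2 0 0.8 0 0.2; -0.2 0 0.8 0 0.2"}}

```text
time_s: 24.45
position: [0.5233, -0.2247, 0.0057]
tool_rot: [[-0.974, -0.229, 0.004], [-0.229, 0.974, -0.002], [-0.003, -0.003, -1.0]]
ft_force: [6.8, 1.2, 6.8]
grip_width: 0.0594
gripper_force: 67.3
```

```bash
python3 -c "
from h import *
tilt()"
```

```text
tilt 90.5 gx,gz [47.7 26.6] cost 454 2326.0 minz 0.004
24.45 [ 0.52329788 -0.2247288   0.00572473] [6.8 1.2 6.8] [ 0.13 -0.33 -0.05] 0.05938368926199266 67.32539981603622
```

Request:
{"api": "move_arm", "payload": {"series": "0 0 0.2 0 0.2; 0 0 0.4 0 0.2; 0 0 0.4 0 0.2"}}

```text
time_s: 24.92
position: [0.5232, -0.2248, 0.0017]
tool_rot: [[-0.974, -0.229, 0.004], [-0.229, 0.974, -0.002], [-0.003, -0.003, -1.0]]
ft_force: [6.3, 0.6, 7.2]
grip_width: 0.0594
gripper_force: 67.6
```

Request:
{"api": "move_arm", "payload": {"series": "0 0 0.1 0 0.2; 0 0 0.2 0 0.2; 0 0 0.2 0 0.2"}}

```text
time_s: 25.3
position: [0.5229, -0.2248, -0.0004]
tool_rot: [[-0.974, -0.229, 0.003], [-0.229, 0.974, -0.002], [-0.003, -0.002, -1.0]]
ft_force: [6.0, 0.9, 6.9]
grip_width: 0.0593
gripper_force: 67.5
```

```bash
python3 -c "
from h import *
tilt()
i=cam('wrist');s=observe();T=np.array(s['tool_rot']);g=cv2.cvtColor(i[0],cv2.COLOR_BGR2GRAY)
for z in(.039,.043,.035):
  P=[np.r_[(s['position']+T@np.array([x*.001,y*.001,0]))[:2],z] for x in(115,-25) for y in(-30,30)]
  print(z,proj(P,*i[1:]).round(0).tolist())
print(g[30:140,280].tolist())
"
```

```text
tilt 87.4 gx,gz [42.4 20. ] cost 365 2450.0 minz -0.0006
25.3 [ 5.22937311e-01 -2.24752337e-01 -4.22309171e-04] [6.  0.9 6.9] [ 0.02 -0.26  0.04] 0.05926653146429351 67.49033331871033
0.039 [[171.0, -12.0], [380.0, -12.0], [207.0, 369.0], [346.0, 370.0]]
0.043 [[166.0, -17.0], [385.0, -17.0], [205.0, 377.0], [348.0, 378.0]]
0.035 [[176.0, -6.0], [376.0, -7.0], [209.0, 362.0], [344.0, 362.0]]
[237, 237, 232, 233, 232, 232, 232, 227, 228, 229, 228, 230, 230, 231, 229, 229, 228, 229, 230, 230, 230, 229, 229, 229, 228, 230, 230, 228, 230, 232, 236, 193, 85, 100, 105, 103, 105, 105, 104, 106, 106, 107, 105, 106, 106, 106, 105, 109, 106, 106, 113, 117, 126, 245, 232, 230, 230, 231, 229, 231, 231, 230, 231, 231, 230, 230, 229, 230, 231, 230, 229, 231, 232, 237, 197, 89, 101, 105, 105, 107, 105, 104, 105, 106, 105, 105, 105, 106, 103, 99, 95, 137, 247, 233, 230, 231, 230, 231, 232, 229, 230, 228, 229, 230, 229, 230, 231, 229, 229, 230]
```

```bash
cat >> h.py <<'E'
def lidslope(rows=range(5,250,12)):
    i=cam('wrist');s=observe();T=np.array(s['tool_rot']);g=cv2.cvtColor(i[0],cv2.COLOR_BGR2GRAY).astype(int); out=[]
    from scipy.optimize import brentq
    for r in rows:
        row=g[r]; d=np.diff(row); l=[u for u in range(120,260) if d[u]>40]; q=[u for u in range(300,440) if d[u]<-40]
        if not l or not q: continue
        a,b=l[0]+.5,q[-1]+.5
        f=lambda z:np.linalg.norm(np.diff(onplane([(a,r),(b,r)],z,*i[1:])[:,:2],axis=0))-.0596
        try: z=brentq(f,-.05,.12)
        except ValueError: continue
        m=onplane([(a,r),(b,r)],z,*i[1:]).mean(0); t=T.T@(m-s['position']); out.append((r,a,b,t[0]*1000,t[1]*1000,z*1000))
    return np.array(out)
E
python3 -c "
from h import *
print(lidslope().round(1))"
```

```text
[[  5.  177.5 378.5 111.3   0.6  37.3]
 [ 17.  178.5 377.5 108.2   0.6  37.4]
 [ 29.  179.5 377.5 104.9   0.8  38. ]
 [ 41.  180.5 376.5 101.7   0.8  38.1]
 [ 53.  181.5 375.5  98.4   0.8  38.2]
 [ 65.  182.5 374.5  95.1   0.8  38.3]
 [ 77.  183.5 372.5  91.7   0.6  37.8]
 [ 89.  184.5 372.5  88.1   0.8  38.5]
 [101.  185.5 371.5  84.5   0.8  38.6]
 [113.  186.5 369.5  80.9   0.6  38.1]
 [125.  187.5 369.5  77.2   0.8  38.8]
 [137.  188.5 368.5  73.3   0.8  38.9]
 [149.  189.5 367.5  69.4   0.8  39. ]
 [161.  190.5 366.5  65.4   0.8  39.2]
 [173.  191.5 364.5  61.2   0.6  38.7]
 [185.  192.5 363.5  57.    0.6  38.8]
 [197.  193.5 362.5  52.7   0.6  39. ]
 [209.  194.5 361.5  48.3   0.6  39.1]
 [221.  195.5 360.5  43.8   0.6  39.2]
 [233.  196.5 359.5  39.2   0.6  39.3]
 [245.  197.5 358.5  34.4   0.6  39.5]]
```

Request:
{"api": "move_arm", "payload": {"series": "0 0 0.1 0 0.2; 0 0 0.2 0 0.2; 0 0 0.2 0 0.2"}}

```text
time_s: 25.88
position: [0.5227, -0.2247, -0.0026]
tool_rot: [[-0.974, -0.229, 0.002], [-0.229, 0.974, -0.001], [-0.002, -0.002, -1.0]]
ft_force: [4.5, 0.8, 5.8]
grip_width: 0.0595
gripper_force: 67.6
```

```bash
python3 -c "
from h import *
print(lidslope([5,29,53,101,149,197,245])[:,3:].round(1))"
```

```text
[[110.6   0.8  37.7]
 [104.4   0.8  37.9]
 [ 98.    0.8  38.1]
 [ 84.5   0.6  38.1]
 [ 69.5   0.8  38.1]
 [ 53.    0.6  38. ]
 [ 35.    0.6  38.6]]
```

Lying flat (slope ≲0.5°). Release gradually and rise.

Request:
{"api": "move_arm", "payload": {"series": "0 0 0 0 0.4; 0 0 0 0 0.5; 0 0 0 0 0.7; 0 0 0 0 1; 0 0 0 0 1; 0 0 -5 0 1; 0 0 -11 0 1; 0 0 -16.5 0 1"}}

```text
time_s: 26.92
position: [0.5214, -0.2242, 0.1639]
tool_rot: [[-0.974, -0.228, 0.0], [-0.228, 0.974, -0.0], [-0.0, -0.0, -1.0]]
ft_force: [-0.2, -0.5, -0.5]
grip_width: 0.085
gripper_force: 0.0
```

Request:
{"api": "move_arm", "payload": {"series": "0 0 -4 0 1; 0 0 -4 0 1"}}

```text
time_s: 27.18
position: [0.5224, -0.2249, 0.2049]
tool_rot: [[-0.974, -0.229, 0.005], [-0.229, 0.974, -0.004], [-0.004, -0.005, -1.0]]
ft_force: [-0.2, -0.1, -0.3]
grip_width: 0.0853
gripper_force: 0.0
```

```bash
python3 - <<'E'
from h import *
i=cam("wrist"); s=observe();print(s["time_s"],s["position"],s["grip_width"])
T=np.array(s["tool_rot"]); c0=(s["position"]+T[:,0]*.045)[:2]; a=np.arctan2(-T[1,0],-T[0,0])
c=proj(box(*c0,a,.14,.06,.039,.039)[:4],*i[1:])[[0,1,3,2]]; print(c.round(1).tolist())
g=cv2.cvtColor(i[0],cv2.COLOR_BGR2GRAY); m=blob(i[0],c.mean(0)); ys,xs=np.nonzero(m); print(m.sum(),xs.min(),xs.max(),ys.min(),ys.max())
for w in(5,9):
  q=quad(i[0],c,w=w); print(q.round(1).tolist(),rect(onplane(q,.039,*i[1:])))
print([(np.round(d["point"],3),round(d["score"],2)) for d in spotter.mark_of("flat_case","wrist")])
E
```

```text
27.225 [ 0.52165433 -0.22440265  0.20257351] 0.08558437603747292
[[246.8, 72.6], [310.9, 72.5], [306.4, 213.9], [251.1, 213.8]]
8286 248 311 77 216
[[247.3000030517578, 76.5999984741211], [311.1000061035156, 76.5], [306.29998779296875, 216.6999969482422], [251.39999389648438, 216.60000610351562]] (array([ 0.481 , -0.2337]), np.float64(13.1), array([0.06  , 0.1397, 0.0597, 0.1397]))
[[247.3000030517578, 77.30000305175781], [311.1000061035156, 77.19999694824219], [306.29998779296875, 216.6999969482422], [251.39999389648438, 216.60000610351562]] (array([ 0.4813, -0.2337]), np.float64(13.1), array([0.06  , 0.1391, 0.0597, 0.1391]))
[(array([ 0.346, -0.128, -0.002]), 0.84)]
```

```bash
python3 - <<'E'
from h import *
print(go(.4812,-.2337,.005,103.1),observe()["time_s"])
E
```

```text
[ 4.1  -0.03 19.62  0.11] 27.275
```

Request:
{"api": "move_arm", "payload": {"series": "2 0 1 0 1; 4.1 0 4 0 1; 4.1 0 9 0 1; 4.1 0 14 0 1; 4.1 0 17.5 0 1; 4.1 0 19 0 1; 4.1 0 19.6 0 1; 4.1 0 19.6 0 1"}}

```text
time_s: 28.28
position: [0.4819, -0.2338, 0.0063]
tool_rot: [[-0.974, -0.228, 0.001], [-0.228, 0.974, -0.0], [-0.0, -0.001, -1.0]]
ft_force: [0.3, -0.4, 0.5]
grip_width: 0.0857
gripper_force: 0.0
```

Request:
{"api": "move_arm", "payload": {"series": "0 0 0 0 0.5; 0 0 0 0 0.2; 0 0 0 0 0; 0 0 0 0 0; 0 0 -0.5 0 0; 0 0 -3 0 0; 0 0 -8 0 0; 0 0 -14 0 0", "force": 50}}

```text
time_s: 29.28
position: [0.4811, -0.2332, 0.147]
tool_rot: [[-0.974, -0.228, -0.002], [-0.228, 0.974, 0.001], [0.001, 0.002, -1.0]]
ft_force: [1.5, -0.3, -2.2]
grip_width: 0.0592
gripper_force: 54.6
```

```bash
python3 - <<'E'
from h import *
i=cam("wrist"); s=observe(); print(s["time_s"],s["position"],s["grip_width"],s["gripper_force"],s["ft_force"])
g=cv2.cvtColor(i[0],cv2.COLOR_BGR2GRAY); print(g[130:165,280].tolist())
print(inhand(i,(205,147),(352,147),.034)); print(go(.4813,.1499,.24,58.85))
E
```

```text
29.325 [ 0.48374808 -0.23516568  0.15535831] 0.059000501022207844 54.95160609483719 [ 3.37541652 -2.2084814   7.42731037]
[61, 67, 65, 67, 69, 67, 64, 81, 127, 120, 84, 126, 115, 116, 128, 213, 238, 245, 242, 239, 236, 233, 229, 224, 187, 130, 232, 245, 237, 235, 234, 235, 234, 234, 234]
([[205.0, 144.5], [352.0, 144.5]], [[73.1, -21.0, -34.3], [73.0, 26.8, -34.8]])
[-8.63 37.46 -8.75 44.37]
```

```bash
python3 - <<'E'
from h import *
for k in range(4): i=cam("wrist")
s=observe(); print(s["time_s"],s["position"],s["grip_width"],s["gripper_force"],s["ft_force"])
print(inhand(i,(205,147),(352,147),.034)); print(go(.4813,.1499,.24,58.85))
E
```

```text
29.525 [ 0.48108355 -0.23325086  0.1451071 ] 0.05915372722448153 54.91101801395416 [-0.25944279  0.58021578 -1.53041112]
([[205.0, 144.5], [352.0, 144.5]], [[69.9, -25.7, -34.0], [69.9, 26.6, -33.9]])
[-8.77 37.31 -9.45 44.36]
```

Request:
{"api": "move_arm", "payload": {"series": "0 0 -3 0 0; -0.5 2 -6 3 0; -1.5 7 -8 9 0; -2.8 12 -9 15 0; -4 17 -9.5 21 0; -5.2 22 -9.5 27 0; -6.4 27 -9.5 33 0; -7.5 31.5 -9.5 38 0"}}

```text
time_s: 30.52
position: [0.4819, 0.0919, 0.2389]
tool_rot: [[-0.907, 0.422, -0.004], [0.422, 0.907, 0.0], [0.004, -0.001, -1.0]]
ft_force: [0.5, -0.7, -1.3]
grip_width: 0.0593
gripper_force: 54.9
```

```bash
python3 - <<'E'
from h import *
s=observe(); print(s["time_s"],s["position"],s["grip_width"],go(.4813,.1499,.125,58.85))
E
```

```text
30.525 [0.4818578  0.09188283 0.23890659] 0.059273403546275354 [ 2.46  5.25 11.39  6.19]
```

Request:
{"api": "move_arm", "payload": {"series": "1.2 2.6 0 3 0; 2.5 5.2 0 6.2 0; 2.5 5.2 3 6.2 0; 2.5 5.2 6 6.2 0; 2.5 5.2 9 6.2 0; 2.5 5.2 10.5 6.2 0; 2.5 5.2 11.4 6.2 0; 2.5 5.2 11.4 6.2 0"}}

```text
time_s: 31.52
position: [0.4813, 0.1477, 0.1258]
tool_rot: [[-0.857, 0.515, -0.002], [0.515, 0.857, -0.0], [0.002, -0.001, -1.0]]
ft_force: [-0.2, -0.2, -2.0]
grip_width: 0.059
gripper_force: 54.8
```

```bash
python3 - <<'E'
from h import *
for k in range(3): i=cam("wrist")
s=observe(); print(s["time_s"],s["position"],s["ft_force"],go(.4813,.1499,.093,58.85))
p=proj(box(.4813,.1499,np.radians(148.85),.14,.06,.089,.089)[:4],*i[1:]);print(p.round(1).tolist())
g=cv2.cvtColor(i[0],cv2.COLOR_BGR2GRAY); r=int(p[2,1])+3
print("v",g[118:155,280].tolist()); print("L",g[r,220:245].tolist(),"R",g[r,322:348].tolist())
E
```

```text
31.675 [0.48206769 0.14780634 0.12723341] [ 0.10042015  0.39032007 -1.81269032] [0.18 0.14 3.42 0.15]
[[321.6, 329.4], [238.8, 329.2], [333.2, 129.6], [229.5, 129.4]]
v [56, 49, 49, 48, 45, 44, 60, 143, 105, 138, 116, 121, 135, 193, 211, 200, 191, 189, 173, 126, 135, 134, 70, 142, 139, 133, 136, 180, 191, 205, 199, 194, 190, 187, 187, 182, 158]
L [46, 50, 51, 53, 50, 50, 49, 53, 50, 44, 77, 170, 202, 205, 210, 206, 187, 149, 181, 208, 207, 205, 205, 207, 208] R [216, 216, 220, 170, 150, 186, 201, 207, 208, 211, 155, 71, 44, 49, 50, 52, 52, 53, 59, 59, 65, 65, 64, 63, 60, 62]
```

Alignment confirmed. Lower to just above the seat.

Request:
{"api": "move_arm", "payload": {"series": "0.15 0.14 0 0.2 0; 0.15 0.14 1.5 0.2 0; 0.15 0.14 2.5 0.2 0; 0.15 0.14 3 0.2 0; 0.15 0.14 3.3 0.2 0; 0.15 0.14 3.4 0.2 0; 0.15 0.14 3.4 0.2 0"}}

```text
time_s: 32.55
position: [0.4814, 0.1497, 0.093]
tool_rot: [[-0.855, 0.518, 0.0], [0.518, 0.855, -0.0], [-0.0, 0.0, -1.0]]
ft_force: [-0.0, -1.0, -1.4]
grip_width: 0.0596
gripper_force: 54.9
```

```bash
python3 - <<'E'
from h import *
s=observe(); print(s["time_s"],s["position"],s["ft_force"],go(.4813,.1499,.091,58.85))
E
```

```text
32.55 [0.48137945 0.14974408 0.09300999] [-0.0315592  -1.00350686 -1.43089606] [ 0.01  0.01  0.2  -0.05]
```

Request:
{"api": "move_arm", "payload": {"series": "0 0 0.1 0 0; 0 0 0.2 0 0; 0 0 0.25 0 0; 0 0 0.25 0 0"}}

```text
time_s: 33.05
position: [0.4814, 0.1498, 0.0919]
tool_rot: [[-0.856, 0.518, 0.002], [0.518, 0.856, -0.0], [-0.002, 0.001, -1.0]]
ft_force: [-5.8, -0.6, 14.5]
grip_width: 0.0592
gripper_force: 57.0
```

Request:
{"api": "move_arm", "payload": {"series": "0 0 0.15 0 0; 0 0 0.15 0 0.3; 0 0 0.15 0 0.6; 0 0 0.15 0 1; 0 0 0.15 0 1; 0 0 -2 0 1; 0 0 -7 0 1; 0 0 -11 0 1"}}

```text
time_s: 34.05
position: [0.4813, 0.1497, 0.2018]
tool_rot: [[-0.855, 0.518, 0.0], [0.518, 0.855, 0.0], [-0.0, 0.0, -1.0]]
ft_force: [0.3, -0.5, -0.0]
grip_width: 0.0854
gripper_force: 0.0
```

Request:
{"api": "move_arm", "payload": {"series": "0 0 0 0 1; 0 0 0 0 1; 0 0 0 0 1"}}

```text
time_s: 34.42
position: [0.4808, 0.1497, 0.199]
tool_rot: [[-0.855, 0.518, -0.003], [0.518, 0.855, -0.0], [0.002, -0.002, -1.0]]
ft_force: [0.1, 0.5, 0.4]
grip_width: 0.0851
gripper_force: 0.0
```

```bash
python3 - <<'E'
from h import *
i=cam("wrist"); s=observe();print(s["time_s"],s["position"],s["grip_width"],s["ft_force"])
c=proj(box(.4813,.1499,np.radians(148.85),.14,.06,.124,.124)[:4],*i[1:])[[0,1,3,2]]; q=quad(i[0],c,w=5); print(c.round(1).tolist(),q.round(1).tolist(),rect(onplane(q,.124,*i[1:])))
t=cam("top")
print([(n,[np.round(d["point"],3).tolist() for d in spotter.mark_of(n,"top")[:2]]) for n in("bottle","jar","buds")])
E
```

```text
34.475 [0.48085394 0.14970653 0.19916109] 0.0855236880178861 [-0.16466175 -1.09221802  0.46459005]
[[314.7, 301.3], [243.6, 301.3], [236.2, 129.8], [322.1, 129.7]] [[313.79998779296875, 299.5], [243.1999969482422, 300.1000061035156], [236.3000030517578, 129.6999969482422], [321.1000061035156, 130.0]] (array([0.4805, 0.1499]), np.float64(148.76), array([0.0595, 0.1389, 0.0593, 0.138 ]))
[('bottle', [[0.487, 0.148, -0.0], [0.585, 0.269, -0.004]]), ('jar', [[0.69, 0.07, -0.001]]), ('buds', [[0.685, -0.052, -0.002]])]
```

The column measures seated and centred within 1 mm; the bottle, jar and tub are in place. Hand in.

```bash
python3 -c "
from rig import order
print(order.close_job())"
```

```text
the job is handed in; nothing more can be done
None
```

The column is built and handed in at about 34.5 s. By my last measurements the top case is centred within about 1 mm at the right height, the bottle stands on the worktop well clear, and the jar and tub had not moved; no verdict came back. I viewed 11 pictures, one over the limit of 10.

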